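Tip a foam casting pattern down inside the outline on its mould base board

ROBOT

A 6-joint arm with a two-finger parallel gripper is mounted at the origin on the work surface. World frame = base frame: x ahead of the robot, y to its left, z up, the work surface at z = 0. Lengths are in m, angles in rad, forces in N, time in s.
With the tool pointing down it reaches from about 0.275 to 0.825 m from the base axis. Payload 4.9 kg.
Tool frame: the origin (TCP) lies midway between the tips of the shut fingers; the grasp point (between the pads) lies 19 mm behind it (bot.grip_depth is the distance from the TCP to the grasp point, in m); y points along the fingers, x is the direction in which the jaws open and shut, and the axes are right-handed (so a half turn about y gives the same grasp; the last joint's range is limited). The gripper opens to 85 mm and grips with 20 to 120 N. Pads are 22 mm wide; open, the fingers measure 114 mm over their backs; the gripper's body (76 mm by 85 mm) begins 54 mm behind the grasp point. The pads swing forward as they close: fully open they stand 13 mm farther back than shut.
Start: joints at [-1.379, 0.326, -0.193, 1.052, 0, 1.437], TCP at [0.176, -0.521, 0.231] pointing down, gripper open.
Joint ranges: [-2.65, 2.65], [-0.97, 1.79], [-1.3, 1.35], [-1.93, 2.1], [-1.47, 1.37], [-3.14, 3.14]. Speed limits (rad/s): [2.57, 2.57, 3.14, 3.14, 3.14, 3.14].

INTERFACE

Orientations are given as a unit quaternion [w, x, y, z].
In Python, from cell import bot gives the robot as it stands. Calls block until the motion is done:
- bot.move_pose(position, orientation): joint-space move of the TCP to a pose.
- bot.move_linear(position, speed=0.15, rotation=None, until_force=None): straight line of the TCP; rotation=None keeps the orientation; speed is the mean speed in m/s. With until_force (N) it stops when the force on the tool has changed by that much, and returns True; else False.
- bot.goto_joints(angles): joint-space move.
- bot.set_gripper(opening, grasp_force=None): opening from 0.0 (shut) to 1.0 (fully open); grasp_force is the grip in N (None keeps the last); returns when the fingers have stopped.
- bot.wait(seconds).
- bot.solve_ik(position, orientation): joint angles nearest the present ones, or None.
- bot.camera(name): name is "side" or "top" or "wrist"; returns the picture (384x512x3 uint8, red, green, blue); there is no depth.
- bot.calibration(name): a dict with "mtx" (3x3 intrinsics, pixels), "extrinsics" (4x4, takes a point from world to camera coordinates); the wrist camera has in their place "hand_eye" (4x4, takes a point from camera to tool coordinates, whose origin is the TCP and whose axes are the tool frame's). Camera axes: x right, y down, z forward; pixel columns grow to the right and rows downward; lengths in m; the calibration is good to about 2 mm. A picture is of the moment at which its call begins: read the wrist's pose just before it. calibration takes no time and is no camera call.
A pose or a line that the arm cannot do raises bot.PlanningError and nothing moves.
- bot.close_job(): hands the job in, once; it reports no verdict.
Trained networks look in the newest picture that a camera, given by its name, has taken for a name from the list of things; names that differ only in an ending like _2 or _b are one class to them, and where a whole thing is asked for, a point or a joint stands for the part that bears it (a point fixed in the world has none). Each returns a list of dicts, best first, with "confidence" (0 to 1); they miss things now and then, are a little off and sometimes report something else, mostly with a low value. They report only what shows in the picture. A call takes as long as a camera call. They do not tell look-alikes from the thing itself.
- bot.search_frame(camera, thing): "bbox" ([left, top, width, height] in pixels, round what is visible of it).
Readings, each from a call of its own:
- bot.read_clock(): time.
- bot.read_joint_positions(): joint angles.
- bot.read_joint_vel(): joint speeds.
- bot.read_joint_efforts(): joint torques, N m.
- bot.read_position(): TCP position.
- bot.read_tool_rot(): TCP orientation.
- bot.read_ft_force(): force on the tool from outside, world axes, zero at the start.
- bot.read_moment(): the same for the moment, N m.
- bot.read_gripper_width(): opening from 0.0 (shut) to 1.0 (fully open).
Only numpy, scipy, OpenCV 4.12 (cv2) and the standard library are available. Lean on these libraries where they do the work, as an engineer would, in place of code of your own. Each camera call takes 0.05 s, during which the arm holds its last target.

TASK

On the white mould base board a blue foam pattern stands on end, its rimmed front turned away from the drawn outline. By pushing low on that front, slide it, still standing, until its foot is just inside the near line of the outline; then push high so that it tips over and comes to lie on its smooth back, rimmed front up, wholly inside the outline. Push gently, for the foam dents, never lift the pattern, and leave the jar, cup and brush on the board where they are.

Things in the scene. Friction and masses are not known exactly. Their poses are not given: they have to be found in the camera images.
- pattern: Blue rigid-foam casting pattern, one loose block, standing on end: 48 mm thick (x), 110 wide (y), 150 tall (z); 0.10 to 0.19 kg, friction on the board 0.5 to 0.7. Origin: centre of its foot. Its front (x = -24 mm) has a raised rim all round with a boss and ribs sunk below it; its back (x = +24 mm) is flat. The back starts towards the outline within about 10 degrees.
- rim_top (a point): Middle of the front's top rim, body point (-24, 0, 138) mm. The rim is 24 mm wide at top and foot, 14 mm at the sides, 12 mm high. Pushed here the pattern tips about its lower back edge and falls over by itself once it leans about 18 degrees (top pushed some 50 mm); its foot creeps 1 to 5 mm forward meanwhile.
- rim_foot (a point): Middle of the front's foot rim, body point (-24, 0, 12) mm. Pushed on the front within about 25 mm of the board the pattern slides and stays upright. The pattern is taller than most fingers are long: come in leaning back, about 40 to 45 degrees, so that only the fingertips meet it.
- foot_left (a point): Corner of the pattern's back at the foot, left (+y) end: body point (24, 55, 0) mm. The edge foot_left to foot_right is the one the pattern tips about.
- foot_right (a point): Corner of the pattern's back at the foot, right (-y) end: body point (24, -55, 0) mm.
- top_left (a point): Corner of the pattern's back at the top end, left: body point (24, 55, 150) mm. The four corners bound the pattern when it lies on its back.
- top_right (a point): Corner of the pattern's back at the top end, right: body point (24, -55, 150) mm.
- outline (a point): Centre of the outline, on the board's top face: a rectangle of thin black lines (4 mm wide), 190 mm along its x by 150 mm along its y, measured to the middle of the lines. Its x axis points from the near line (x = -95 mm), outside which the pattern stands about 20 to 85 mm short, to the far line (x = +95 mm): the direction in which the pattern is to slide and tip. z is up.
- board: White faced mould base board, fixed, 430 x 340 mm, 18 mm thick, on the bench; origin at the centre of its underside, x along its long side. The outline's centre is at (85, 0, 18) mm, with the same axes. The bench is at height 0.
- jar: Bystander on the board left of the outline: white jar with a metal cap, 56 mm across, 62 mm tall; origin at the centre of its underside.
- cup: Bystander on the board right of the outline: white open cup, 60 mm across, 75 mm tall; origin at the centre of its underside.
- brush: Bystander lying on the board right of the pattern's path: wooden-handled brush 170 mm long, along the board's length; origin under its middle.
Mind the look-alikes: they are no part of the job. Leave any red look-alike of the pattern alone.

How it is judged:
By the outcome, as a careful person would: the job done as asked, in the order asked, and still so for the second after the job is handed in, with the robot touching nothing.
It also fails if it takes over 48 s, if anything falls off the work surface, if the arm or the gripper's body presses on something with over 40 N, if the wrist force passes 120 N, or if a joint passes its speed limit or range.

## Working session

There is one attempt and no reset: what is moved stays moved. The work goes in short steps, each a Python script; the robot and the scene stay as the last script left them, time stands still between calls to the robot, and variables do not carry over. Pictures are saved under pics/ and viewed, and the job is handed in when it is done.

```bash
mkdir -p pics; ls
cat > h.py <<'E'
import numpy as np, cv2
from cell import bot
def save(im,n): cv2.imwrite('pics/'+n,cv2.cvtColor(im,cv2.COLOR_RGB2BGR))
E
python3 - <<'E'
from h import *
print(bot.read_clock())
for c in ('side','top'):
    im=bot.camera(c); save(im,c+'0.png')
    k=bot.calibration(c); print(c,k['mtx'].round(1).tolist(),np.round(k['extrinsics'],3).tolist())
    for t in ('pattern','rim_top','rim_foot','outline','jar','cup','brush','foot_left','foot_right','top_left','top_right','board'):
        print(t,[(np.round(d['bbox']).tolist(),round(d['confidence'],2)) for d in bot.search_frame(c,t)][:3])
print(bot.calibration('wrist')['hand_eye'].round(3).tolist(),bot.read_tool_rot(),bot.read_clock())
E
```

```text
pics
0.0
side [[363.9, 0.0, 252.6], [0.0, 363.9, 190.6], [0.0, 0.0, 1.0]] [[-0.993, -0.118, 0.01, 0.546], [-0.092, 0.71, -0.698, 0.161], [0.075, -0.694, -0.716, 0.938], [0.0, 0.0, 0.0, 1.0]]
pattern [([318.0, 246.0, 66.0, 61.0], 0.96), ([253.0, 164.0, 53.0, 72.0], 0.78), ([287.0, 116.0, 40.0, 60.0], 0.76)]
rim_top [([251.0, 166.0, 48.0, 71.0], 0.96), ([318.0, 246.0, 65.0, 60.0], 0.73), ([287.0, 120.0, 41.0, 57.0], 0.6)]
rim_foot [([253.0, 162.0, 48.0, 71.0], 0.89), ([318.0, 246.0, 66.0, 60.0], 0.85), ([283.0, 118.0, 47.0, 54.0], 0.69)]
outline [([142.0, 164.0, 202.0, 173.0], 0.83)]
jar []
cup [([149.0, 211.0, 31.0, 35.0], 0.69)]
brush [([199.0, 183.0, 46.0, 33.0], 0.94), ([253.0, 160.0, 48.0, 74.0], 0.72)]
foot_left [([284.0, 114.0, 45.0, 59.0], 0.83), ([315.0, 249.0, 70.0, 59.0], 0.77), ([253.0, 160.0, 48.0, 70.0], 0.67)]
foot_right [([317.0, 245.0, 65.0, 65.0], 0.82), ([253.0, 164.0, 47.0, 70.0], 0.71), ([285.0, 115.0, 40.0, 57.0], 0.71)]
top_left [([251.0, 166.0, 51.0, 66.0], 0.96), ([283.0, 118.0, 44.0, 57.0], 0.94), ([320.0, 247.0, 65.0, 60.0], 0.77)]
top_right [([312.0, 243.0, 
[... 858 characters left out ...]
.0, 55.0], 0.89)]
foot_left [([143.0, 262.0, 40.0, 58.0], 0.85), ([240.0, 165.0, 53.0, 63.0], 0.81), ([361.0, 211.0, 63.0, 66.0], 0.56)]
foot_right [([357.0, 211.0, 69.0, 59.0], 0.63), ([242.0, 170.0, 52.0, 62.0], 0.57), ([145.0, 254.0, 40.0, 69.0], 0.56)]
top_left [([361.0, 210.0, 64.0, 59.0], 0.96), ([243.0, 167.0, 54.0, 68.0], 0.9), ([114.0, 66.0, 244.0, 233.0], 0.61)]
top_right [([358.0, 212.0, 66.0, 61.0], 0.78), ([143.0, 260.0, 42.0, 63.0], 0.77), ([238.0, 165.0, 56.0, 68.0], 0.73)]
board [([112.0, 72.0, 249.0, 229.0], 0.96)]
[[1.0, -0.0, -0.0, -0.0], [0.0, -0.299, 0.954, -0.144], [-0.0, -0.954, -0.299, 0.076], [0.0, 0.0, 0.0, 1.0]] [ 0.57447788 -0.57446946  0.41229495 -0.41227766] 1.3
```

Run:
```python
import cv2
for c in ('side','top'):
    im=cv2.imread(f'pics/{c}0.png'); cv2.imwrite(f'pics/{c}0x.png',cv2.resize(im,(768,576),interpolation=cv2.INTER_CUBIC))
```

```text
(no output)
```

View pics/side0x.png

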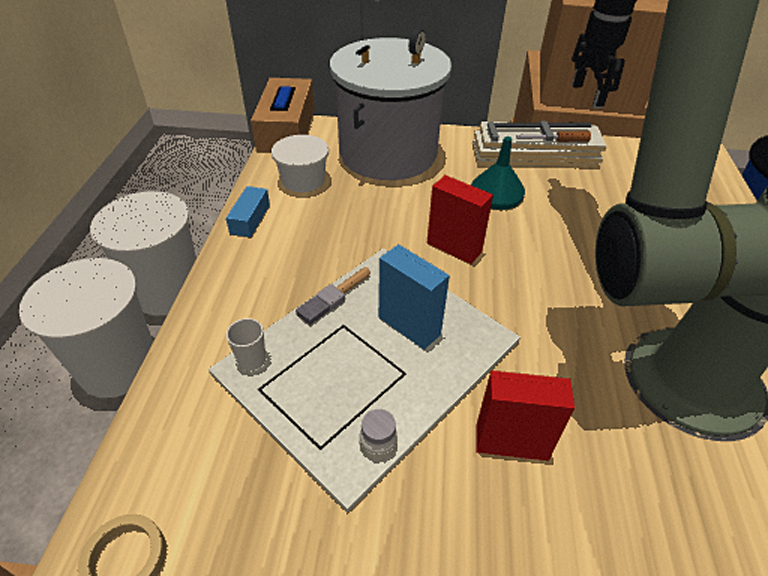

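View pics/top0x.png

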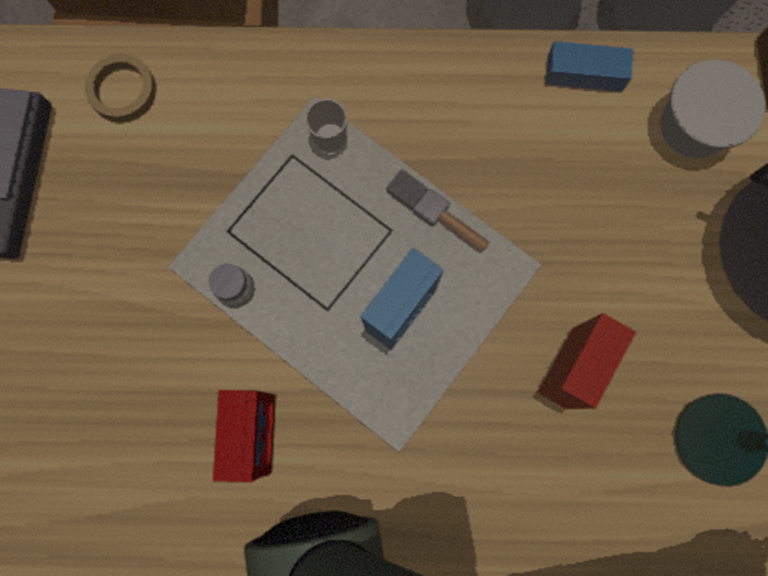

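```bash
cat >> h.py <<'E'
from scipy.optimize import minimize
def proj(c,P):
    k=bot.calibration(c); P=np.atleast_2d(P); E=np.array(k['extrinsics'])
    q=P@E[:3,:3].T+E[:3,3]; q=q@np.array(k['mtx']).T
    return q[:,:2]/q[:,2:]
def R2(a): return np.array([[np.cos(a),-np.sin(a)],[np.sin(a),np.cos(a)]])
def unproj(c,uv,z):
    k=bot.calibration(c);E=np.array(k['extrinsics']);d=np.linalg.inv(k['mtx'])@[*uv,1.]
    o=-E[:3,:3].T@E[:3,3]; d=E[:3,:3].T@d; return o+d*(z-o[2])/d[2]
def bluemask(im):
    h=cv2.cvtColor(im,cv2.COLOR_RGB2HSV)
    return ((h[...,0]>95)&(h[...,0]<120)&(h[...,1]>110)&(h[...,2]>40)).astype(np.uint8)
def hullpts(x,y,a,tilt=0,zb=.018):
    # body: tilt about lower back edge (x=+24,z=0)
    P=np.array([[sx,sy,z] for sx in(-.024,.024) for sy in(-.055,.055) for z in(0,.15)])
    q=P-[.024,0,0]; c,s=np.cos(tilt),np.sin(tilt)
    q=np.c_[q[:,0]*c+q[:,2]*s, q[:,1], -q[:,0]*s+q[:,2]*c]+[.024,0,0]
    return np.c_[q[:,:2]@R2(a).T+[x,y], q[:,2]+zb]
def fitpattern(ims,x0,tilt=0,masks=None):
    S=4
    ms={}
    for c,im in ims.items():
        m=bluemask(im); n,l,st,ce=cv2.connectedComponentsWithStats(m)
        g=proj(c,hullpts(*x0,tilt).mean(0))[0]
        best=max(range(1,n),key=lambda i: st[i,4]*(np.hypot(*(ce[i]-g))<40))
        ms[c]=cv2.resize((l==best).astype(np.float32),None,fx=S,fy=S,interpolation=cv2.INTER_LINEAR)
    def cost(p):
        t=0
        for c,m in ms.items():
            h=cv2.convexHull(((proj(c,hullpts(*p[:3],tilt))+.5)*S*16).astype(np.int32))
            r=np.zeros_like(m); cv2.fillConvexPoly(r,h,1.,shift=4)
            t+=np.abs(r-m).sum()/S/S
        return t
    b=None
    for da in(-.1,0,.1):
        s=np.array(x0)+[0,0,da]
        r=minimize(cost,s,method='Nelder-Mead',options=dict(initial_simplex=s+np.array([[0,0,0],[.01,0,0],[0,.01,0],[0,0,.1]]),xatol=1e-4,fatol=.5))
        if b is None or r.fun<b.fun:b=r
    return b.x,b.fun,{c:m.sum()/16 for c,m in ms.items()}
E
cat > m.py <<'E'
from h import *
ims={c:cv2.cvtColor(cv2.imread(f'pics/{c}0.png'),cv2.COLOR_BGR2RGB) for c in('top','side')}
cor={'top':np.array([(292,156),(391,231),(328,309),(229,232)])/1.5,'side':np.array([(260,389),(344,326),(405,374),(321,447)])/1.5}
for c in cor:
    W=np.array([unproj(c,u,.018)[:2] for u in cor[c]]);print(c,W.round(4).tolist(),W.mean(0))
W=np.array([unproj('top',u,.018)[:2] for u in cor['top']])
x,y=W.mean(0); far=(W[0]+W[3])/2; near=(W[1]+W[2])/2; a=np.arctan2(*(far-near)[::-1]); print('init',x,y,a)
gr={c:cv2.GaussianBlur(cv2.cvtColor(i,cv2.COLOR_RGB2GRAY),(0,0),1.).astype(np.float32) for c,i in ims.items()}
t=np.linspace(-1,1,80)
L=np.concatenate([np.c_[t*.095,0*t+.075],np.c_[t*.095,0*t-.075],np.c_[0*t+.095,t*.075],np.c_[0*t-.095,t*.075]])
def mk(cs):
    def f(p):
        s=0
        for c in cs:
            uv=proj(c,np.c_[L@R2(p[2]).T+p[:2],0*L[:,0]+.018]).astype(np.float32)
            s+=cv2.remap(gr[c],uv[None,:,0],uv[None,:,1],cv2.INTER_LINEAR).mean()
        return s
    return f
for cs in(['top'],['side'],['top','side']):
    s=np.array([x,y,a]);r=minimize(mk(cs),s,method='Nelder-Mead',options=dict(initial_simplex=s+np.array([[0,0,0],[.004,0,0],[0,.004,0],[0,0,.03]]),xatol=1e-5,fatol=1e-3));print(cs,r.x.round(4),r.fun)
g=unproj('top',(402/1.5,285/1.5),.168)
for cs in(['top'],['side'],['top','side']):
    p=fitpattern({c:ims[c] for c in cs},(g[0],g[1],a));print('pat',cs,p)
pp=p[0];d=R2(-r.x[2])@(pp[:2]-r.x[:2]);print('pattern in outline frame',d,np.degrees(pp[2]-r.x[2]))
b=ims['side'][100:260,130:360].copy()
u=proj('side',hullpts(*pp));b=cv2.resize(b,None,fx=3,fy=3)
for q in u: cv2.circle(b,tuple(int(v) for v in ((q+.5-[130,100])*3)),2,(255,255,0),-1)
for q in L[::4]:
    q=proj('side',[*(R2(r.x[2])@q+r.x[:2]),.018])[0];cv2.circle(b,tuple(int(v) for v in ((q+.5-[130,100])*3)),1,(255,0,0),-1)
save(b,'crop1.png')
E
python3 m.py
```

```text
top [[0.7293, 0.1248], [0.6145, -0.0264], [0.4967, 0.0631], [0.6097, 0.2134]] [0.61257021 0.09370615]
side [[0.7315, 0.1235], [0.6168, -0.0268], [0.498, 0.0641], [0.6126, 0.2126]] [0.61471924 0.09336593]
init 0.6125702109818605 0.09370615177387849 0.9238556595202765
['top'] [0.6138 0.0952 0.9219] 77.92927551269531
['side'] [0.6168 0.093  0.9233] 92.34331512451172
['top', 'side'] [0.616  0.0935 0.9229] 179.79937744140625
pat ['top'] (array([ 0.39929251, -0.0182093 ,  2.27029513]), np.float64(1627.75), {'top': np.float32(15.0)})
pat ['side'] (array([ 0.50092759, -0.04407111,  0.89794467]), np.float64(100.015625), {'side': np.float32(2303.0)})
pat ['top', 'side'] (array([ 0.50033021, -0.04379483,  0.95595111]), np.float64(2038.8203125), {'top': np.float32(15.0), 'side': np.float32(2303.0)})
pattern in outline frame [-0.1792923   0.00936808] 1.8911070512528234
```

```bash
python3 - <<'E'
from h import *
for c,u in(('top',(268,190)),('top',(250,215)),('side',(262,200)),('side',(285,210)),('side',(275,172))):
    im=cv2.imread(f'pics/{c}0.png');print(c,im[u[1],u[0]],cv2.cvtColor(im,cv2.COLOR_BGR2HSV)[u[1],u[0]])
E
sed -i 's/>110)&(h\[...,2\]>40/>100)\&(h[...,2]>25/' h.py; sed -i 's/>95)&/>90)\&/' h.py; python3 m.py | tail -5
```

```text
top [117  99  76] [103  89 117]
top [121 103  80] [103  86 121]
side [80 62 33] [101 150  80]
side [84 64 36] [103 146  84]
side [170 130  75] [103 143 170]
['top'] [0.6138 0.0952 0.9219] 77.92927551269531
['side'] [0.6168 0.093  0.9233] 92.34331512451172
['top', 'side'] [0.616  0.0935 0.9229] 179.79937744140625
pat ['top'] (array([ 0.40432715, -0.03740281,  1.1601812 ]), np.float64(1612.4375), {'top': np.float32(1.0)})
pat ['side'] (array([ 0.50074526, -0.04379228,  0.90710493]), np.float64(97.123046875), {'side': np.float32(2307.0)})Traceback (most recent call last):
  File "m.py", line 23, in <module>
    p=fitpattern({c:ims[c] for c in cs},(g[0],g[1],a));print('pat',cs,p)
  File "h.py", line 40, in fitpattern
    r=minimize(cost,s,method='Nelder-Mead',options=dict(initial_simplex=s+np.array([[0,0,0],[.01,0,0],[0,.01,0],[0,0,.1]]),xatol=1e-4,fatol=.5))
    res = _minimize_neldermead(fun, x0, args, callback, bounds=bounds,
                               **options)
    fsim[k] = func(sim[k])
              ~~~~^^^^^^^^
    fx = function(np.copy(x), *(wrapper_args + args))
  File "h.py", line 33, in cost
    h=cv2.convexHull(((proj(c,hullpts(*p[:3],tilt))+.5)*S*16).astype(np.int32))
                       ~~~~^^^^^^^^^^^^^^^^^^^^^^^^
  File "h.py", line 6, in proj
    k=bot.calibration(c); P=np.atleast_2d(P); E=np.array(k['extrinsics'])
ValueError: time passes only in moves, steps and waits
```

View pics/crop1.png

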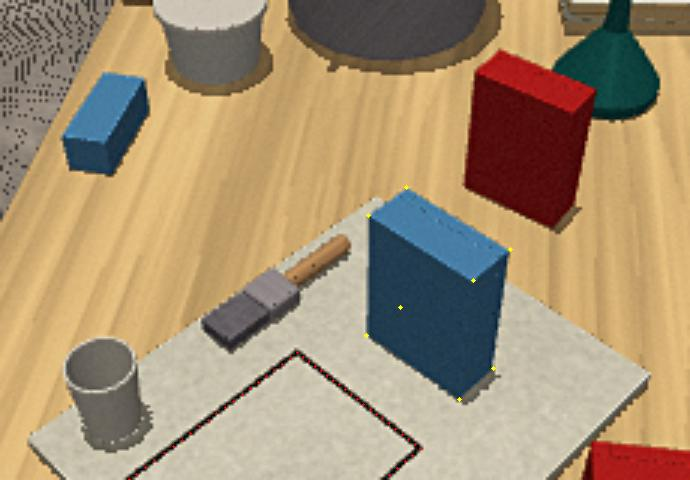

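```bash
sed -i 's/>100)&(h/>65)\&(h/' h.py
cat >> h.py <<'E'
class _B:
    cal={}
import os,pickle
if os.path.exists('cal.pkl'): CAL=pickle.load(open('cal.pkl','rb'))
else:
    CAL={c:{k:np.array(v) for k,v in bot.calibration(c).items()} for c in('top','side','wrist')}; pickle.dump(CAL,open('cal.pkl','wb'))
E
sed -i 's/k=bot.calibration(c)/k=CAL[c]/' h.py; python3 m.py | tail -8; python3 -c "
from cell import bot;print(bot.read_clock())"
```

```text
init 0.6125702109818605 0.09370615177387849 0.9238556595202765
['top'] [0.6138 0.0952 0.9219] 77.92927551269531
['side'] [0.6168 0.093  0.9233] 92.34331512451172
['top', 'side'] [0.616  0.0935 0.9229] 179.79937744140625
pat ['top'] (array([ 0.49772432, -0.04147529,  0.96120228]), np.float64(283.67578125), {'top': np.float32(1625.0)})
pat ['side'] (array([ 0.50099848, -0.04429895,  0.92014507]), np.float64(83.875), {'side': np.float32(2336.0)})
pat ['top', 'side'] (array([ 0.50056024, -0.04325706,  0.94074948]), np.float64(385.984375), {'top': np.float32(1625.0), 'side': np.float32(2336.0)})
pattern in outline frame [-0.17872467  0.00950919] 1.0201178376138633
1.3
```

View pics/crop1.png

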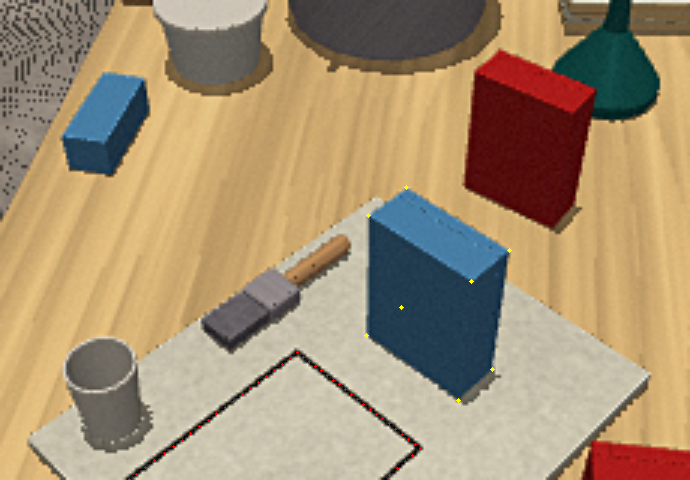

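```bash
cat >> h.py <<'E'
from scipy.spatial.transform import Rotation as Rn
O=np.array([.616,.0935]);A=.9229
D=np.array([np.cos(A),np.sin(A),0]);Lf=np.array([-np.sin(A),np.cos(A),0]);Z=np.array([0,0,1.])
def W(x,y,h): # outline frame -> world (h above board)
    return np.array([*O,.018])+D*x+Lf*y+Z*h
def Q(lean,flip=False,dyaw=0):
    r=Rn.from_rotvec([0,0,dyaw]); d=r.apply(D);l=r.apply(Lf)
    y=d*np.sin(lean)-Z*np.cos(lean); x=l if flip else -l
    q=Rn.from_matrix(np.c_[x,y,np.cross(x,y)]).as_quat(); return [q[3],*q[:3]]
E
python3 - <<'E'
from h import *
for n,u in(('redR',(610,330)),('redRbase',(565,405))):
    w=unproj('top',np.array(u)/1.5,.15 if n=='redR' else 0.);print(n,w, R2(-A)@(w[:2]-O))
for u in ((604,314),(634,332),(594,408),(573,380)):
    w=unproj('top',np.array(u)/1.5,.15);print('redtop',w.round(3),(R2(-A)@(w[:2]-O)).round(3))
print(bot.read_joint_positions())
for lean in (40,45,50):
  for fl in(0,1):
    for nm,p in (('pre',W(-.27,.0095,.13)),('low0',W(-.25,.0095,.012)),('low1',W(-.13,0,.012)),('hi0',W(-.20,0,.14)),('hi1',W(-.07,0,.146))):
        try: j=bot.solve_ik(p,Q(np.radians(lean),fl))
        except Exception as e: j=repr(e)
        print(lean,fl,nm,p.round(3),None if j is None else np.round(j,2))
E
```

```text
redR [ 0.45594612 -0.30282545  0.15      ] [-0.41260632 -0.11156673]
redRbase [ 0.36548858 -0.27940397  0.        ] [-0.44852314 -0.02530485]
redtop [ 0.476 -0.296  0.15 ] [-0.395 -0.124]
redtop [ 0.454 -0.333  0.15 ] [-0.438 -0.128]
redtop [ 0.36  -0.279  0.15 ] [-0.452 -0.021]
redtop [ 0.393 -0.255  0.15 ] [-0.412 -0.033]
[-1.37920480e+00  3.26220580e-01 -1.92599178e-01  1.05200253e+00
 -8.13259359e-06  1.43657392e+00]
40 0 pre [ 0.445 -0.116  0.148] [-0.87  0.32 -0.66  0.76  0.68  1.29]
40 0 low0 [ 0.458 -0.1    0.03 ] [-0.82  0.54 -0.77  0.41  0.69  1.35]
40 0 low1 [ 0.538 -0.01   0.03 ] [-0.54  0.53 -0.77  0.18  0.69  1.71]
40 0 hi0 [ 0.495 -0.066  0.158] [-0.7   0.3  -0.66  0.66  0.7   1.5 ]
40 0 hi1 [0.574 0.038 0.164] [-0.41  0.3  -0.64  0.43  0.67  1.88]
40 1 pre [ 0.445 -0.116  0.148] [-0.87  0.32 -0.66  0.76  0.68 -1.85]
40 1 low0 [ 0.458 -0.1    0.03 ] [-0.82  0.54 -0.77  0.41  0.69 -1.79]
40 1 low1 [ 0.538 -0.01   0.03 ] [-0.54  0.53 -0.77  0.18  0.69 -1.43]
40 1 hi0 [ 0.495 -0.066  0.158] [-0.7   0.3  -0.66  0.66  0.7  -1.64]
40 1 hi1 [0.574 0.038 0.164] [-0.41  0.3  -0
[... 718 characters left out ...]
 ]
50 0 pre [ 0.445 -0.116  0.148] [-0.95  0.42 -0.65  0.84  0.82  1.12]
50 0 low0 [ 0.458 -0.1    0.03 ] [-0.91  0.64 -0.73  0.49  0.83  1.18]
50 0 low1 [ 0.538 -0.01   0.03 ] [-0.62  0.61 -0.78  0.15  0.87  1.61]
50 0 hi0 [ 0.495 -0.066  0.158] [-0.79  0.38 -0.67  0.68  0.86  1.36]
50 0 hi1 [0.574 0.038 0.164] [-0.49  0.34 -0.71  0.33  0.86  1.81]
50 1 pre [ 0.445 -0.116  0.148] [-0.95  0.42 -0.65  0.84  0.82 -2.02]
50 1 low0 [ 0.458 -0.1    0.03 ] [-0.91  0.64 -0.73  0.49  0.83 -1.96]
50 1 low1 [ 0.538 -0.01   0.03 ] [-0.62  0.61 -0.78  0.15  0.87 -1.53]
50 1 hi0 [ 0.495 -0.066  0.158] [-0.79  0.38 -0.67  0.68  0.86 -1.78]
50 1 hi1 [0.574 0.038 0.164] [-0.49  0.34 -0.71  0.33  0.86 -1.33]
```

```bash
cat > s1.py <<'E'
from h import *
q=Q(np.radians(42))
bot.move_pose(W(-.25,.0095,.22),q)
bot.set_gripper(.6)
bot.move_linear(W(-.24,.0095,.04),speed=.15)
f=[np.array(bot.read_ft_force()) for _ in range(3)];print(np.round(f,2).tolist())
r=bot.move_linear(W(-.235,.0095,-.005),speed=.025,until_force=1.5)
p=np.array(bot.read_position());print(r,p,p[2]-.018,bot.read_ft_force(),bot.read_gripper_width())
bot.move_linear(p+[0,0,.004],speed=.03)
print(bot.read_position(),bot.read_ft_force())
for c in('side','top','wrist'): save(cv2.resize(bot.camera(c),(768,576)),c+'1.png')
print(bot.read_clock())
E
python3 s1.py
```

```text
[[0.65, 0.91, 0.1], [0.65, 0.91, 0.1], [0.65, 0.91, 0.1]]
True [ 0.46615746 -0.08868321  0.0208915 ] 0.0028915049636852493 [-1.19135543 -0.3973724   3.8759044 ] 0.5991344355107747
[ 0.46621041 -0.08877286  0.02496168] [-0.29643196 -0.17294778  0.81272318]
6.675
```

View pics/side1.png

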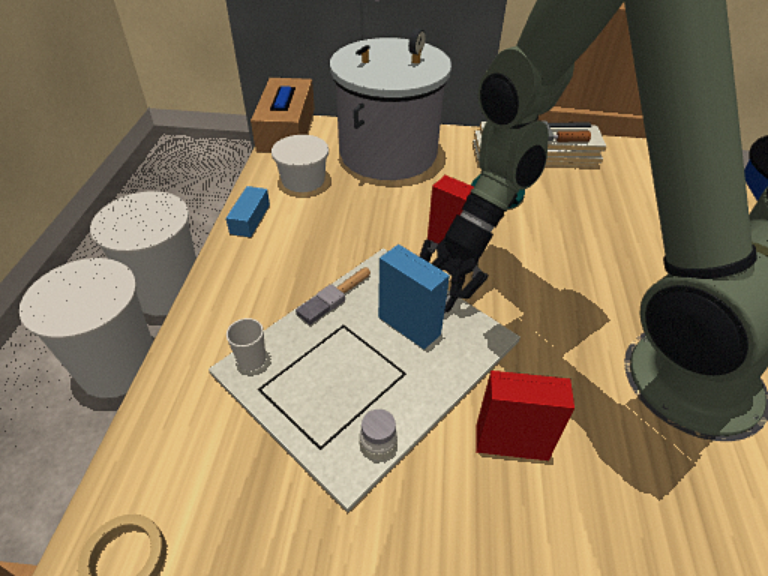

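View pics/wrist1.png

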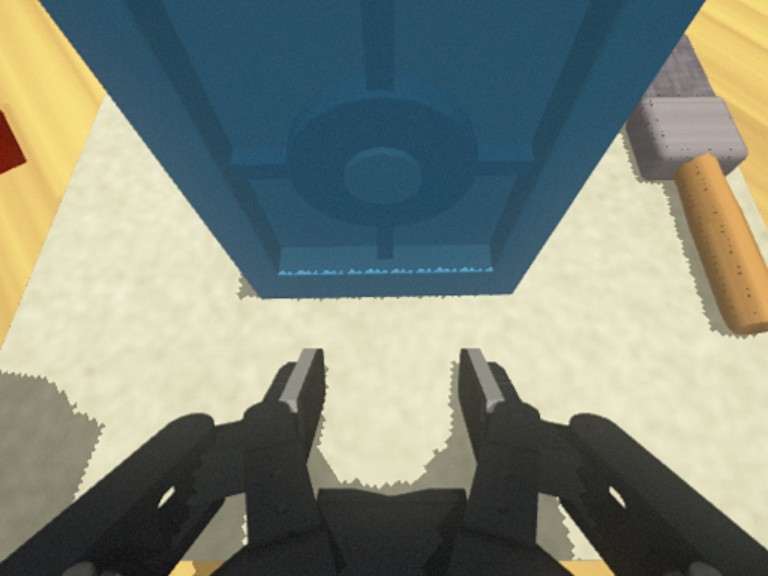

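View pics/top1.png

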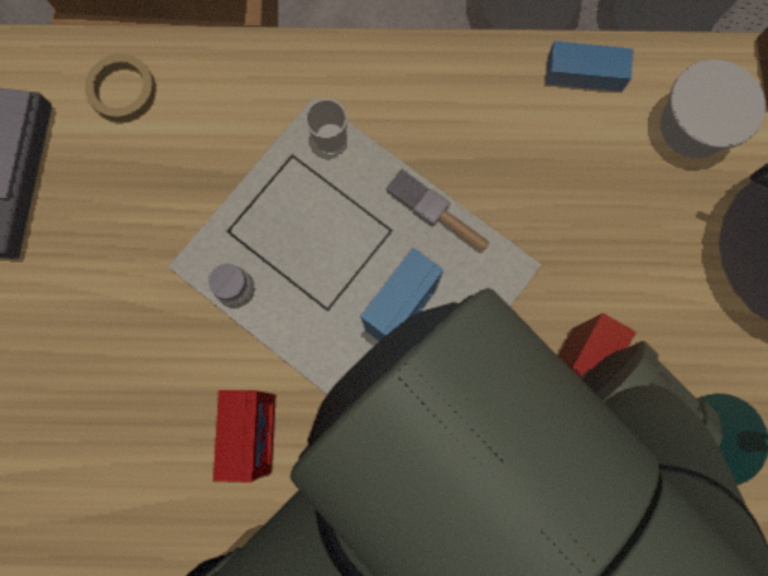

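```bash
cat > s2.py <<'E'
from h import *
z=bot.read_position()[2]-.018
print(z,bot.move_linear(W(-.212,.0095,z),speed=.05))
f0=np.array(bot.read_ft_force())
n=12
for i in range(1,5):
    t=i/4; r=bot.move_linear(W(-.212+t*.075,.0095*(1-t),z),speed=.03,until_force=8)
    f=np.array(bot.read_ft_force());print(i,r,np.round([f@D,f@Lf,f[2]],2))
ims={c:bot.camera(c) for c in('side','top','wrist')}
for c in ims: save(ims[c],c+'2.png'); save(cv2.resize(ims[c],(768,576)),c+'2x.png')
print(bot.read_position(),bot.read_clock())
p=fitpattern({'side':ims['side']},(*W(-.11,0,0)[:2],A));print(p,R2(-A)@(p[0][:2]-O),np.degrees(p[0][2]-A), R2(-A)@(p[0][:2]-np.array([.6168,.093])))
E
python3 s2.py
```

```text
0.006823168528160513 False
1 False [ 0.57 -0.16 -0.44]
2 False [0.87 0.08 0.01]
3 False [-1.03  0.06 -0.87]
4 False [ 0.37 -0.36  0.76]
[ 0.53332148 -0.01580265  0.0248536 ] 10.5833
(array([0.55041551, 0.00765398, 0.91213872]), np.float64(77.65625), {'side': np.float32(2411.0)}) [-0.10803069  0.00048517] -0.6165759413939266 [-0.10811482  0.00142481]
```

View pics/side2x.png

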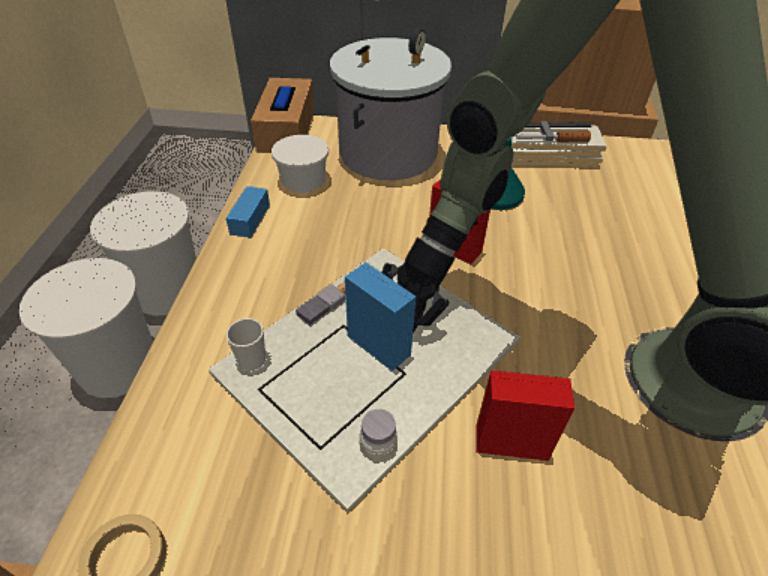

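View pics/wrist2x.png

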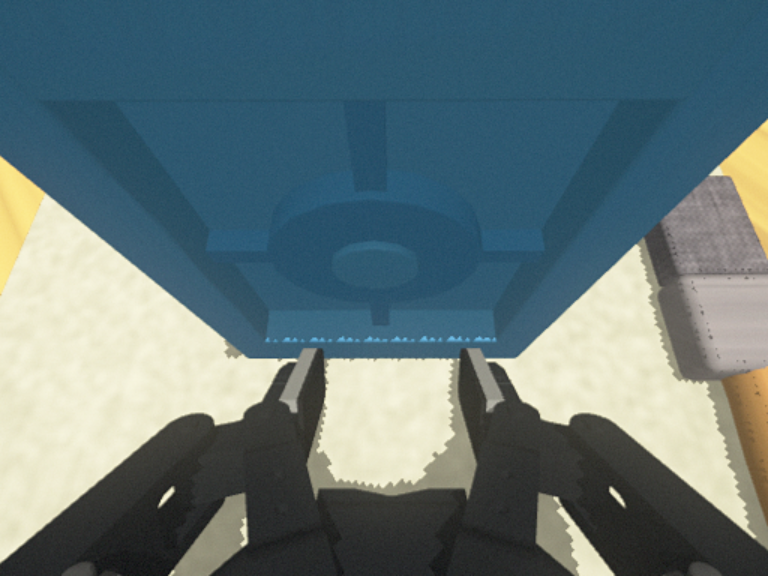

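```bash
cat > s3.py <<'E'
from h import *
z=bot.read_position()[2]-.018
bot.move_linear(W(-.18,.001,z),speed=.08)
bot.move_linear(W(-.18,.001,.126),speed=.15)
bot.move_linear(W(-.146,.001,.126),speed=.06)
ims={c:bot.camera(c) for c in('side','wrist')}
for c in ims: save(cv2.resize(ims[c],(768,576)),c+'3x.png')
p=fitpattern({'side':ims['side']},(*W(-.11,0,0)[:2],A));print(p,R2(-A)@(p[0][:2]-O),np.degrees(p[0][2]-A))
print(bot.read_position(),bot.read_clock())
E
python3 s3.py
```

```text
(array([0.55059141, 0.00744281, 0.90819069]), np.float64(80.1796875), {'side': np.float32(2399.0)}) [-0.1080929   0.00021747] -0.8427815972001858
[ 0.52701616 -0.02252848  0.1439448 ] 13.0333
```

View pics/side3x.png

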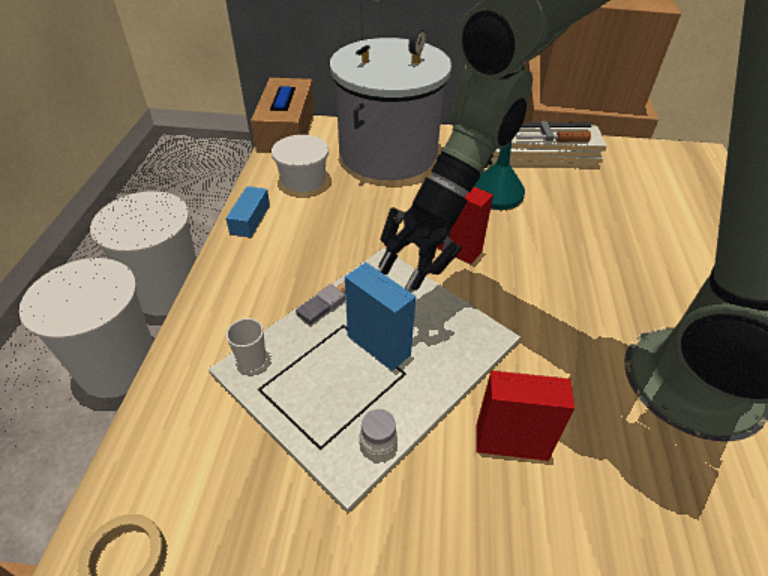

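View pics/wrist3x.png

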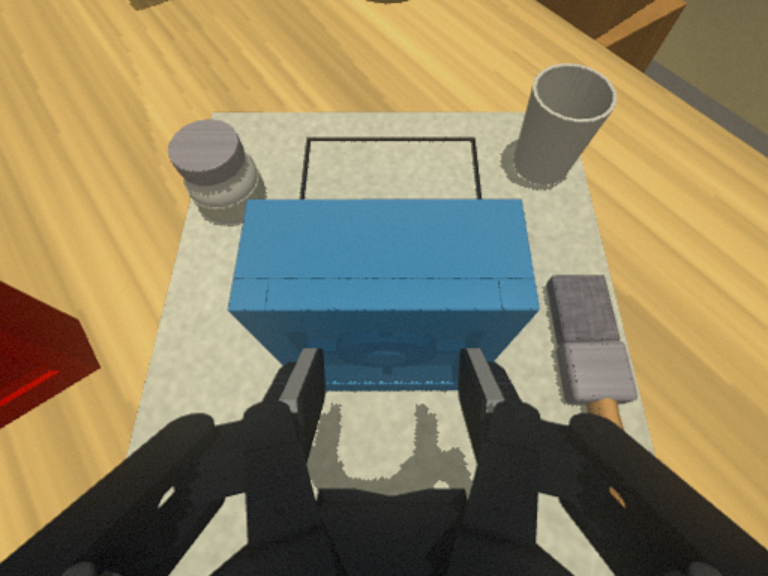

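```bash
cat > s4.py <<'E'
from h import *
def st(n):
    f=np.array(bot.read_ft_force());print(n,np.round([f@D,f@Lf,f[2]],2))
bot.move_linear(W(-.116,.001,.130),speed=.035,until_force=8);st(1)
ims={c:bot.camera(c) for c in('side','wrist')}
for c in ims: save(cv2.resize(ims[c],(768,576)),c+'4x.png')
print(bot.read_position(),bot.read_clock())
for t in (.2,.25):
    p=fitpattern({'side':ims['side']},(*W(-.108,0,0)[:2],A),t);print(t,p,R2(-A)@(p[0][:2]-O))
E
python3 s4.py
python3 - <<'E'
import cv2,numpy as np
a=cv2.imread('pics/side4x.png')[200:480,200:560];b=cv2.resize(cv2.imread('pics/wrist4x.png'),(373,280))
cv2.imwrite('pics/c4.png',np.hstack([a,b]))
E
```

```text
1 [-1.   -0.24  0.45]
[0.54508995 0.001489   0.14791254] 14.15
0.2 (array([0.54753873, 0.00549141, 0.91333349]), np.float64(139.82421875), {'side': np.float32(2161.0)}) [-0.11149119  0.00147385]
0.25 (array([0.54561673, 0.00107286, 0.94884834]), np.float64(272.53515625), {'side': np.float32(2161.0)}) [-0.11617429  0.00033973]
```

View pics/c4.png

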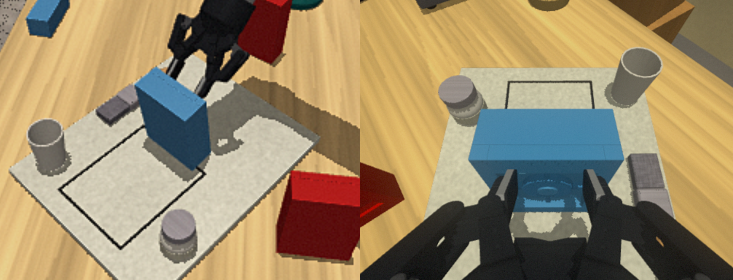

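```bash
cat > s5.py <<'E'
from h import *
r=bot.move_linear(W(-.078,.001,.137),speed=.035,until_force=10)
f=np.array(bot.read_ft_force());print(r,np.round([f@D,f@Lf,f[2]],2))
bot.wait(.4)
ims={c:bot.camera(c) for c in('side','wrist')}
for c in ims: save(ims[c],c+'5.png')
print(bot.read_position(),bot.read_clock())
p=fitpattern({'side':ims['side']},(*W(-.108,0,0)[:2],A),np.pi/2);print(p,R2(-A)@(p[0][:2]-O)+[.024,0],np.degrees(p[0][2]-A))
a=cv2.resize(ims['side'][130:320,130:360],None,fx=1.7,fy=1.7);b=cv2.resize(ims['wrist'],(409,a.shape[0]))
save(np.hstack([a,b]),'c5.png')
E
python3 s5.py
```

```text
False [-0.69 -0.24 -0.09]
[0.56812612 0.03186885 0.15499275] 15.9
(array([0.55175267, 0.00996567, 0.92170912]), np.float64(95.515625), {'side': np.float32(3090.0)}) [-0.08138046  0.0008141 ] -0.06823246069479846
```

View pics/c5.png

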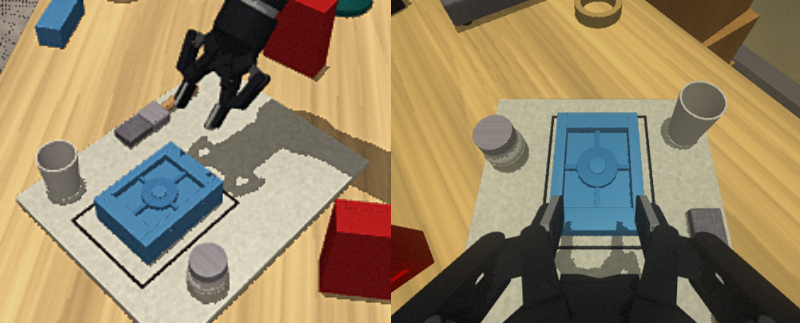

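```bash
cat > s6.py <<'E'
from h import *
bot.move_linear(W(-.15,.001,.20),speed=.15)
bot.wait(.3)
ims={c:bot.camera(c) for c in('side','top','wrist')}
for c in ims: save(ims[c],c+'6.png')
p=fitpattern({'side':ims['side']},(*W(-.108,0,0)[:2],A),np.pi/2);print(p[0],R2(-A)@(p[0][:2]-O)+[.024,0],np.degrees(p[0][2]-A))
a=cv2.resize(ims['side'][130:320,130:360],(390,323));b=cv2.resize(ims['wrist'],(409,323))
save(np.hstack([a,b]),'c6.png')
o=cv2.imread('pics/side0.png');print('clock',bot.read_clock())
E
python3 s6.py
```

```text
[0.55125762 0.00947677 0.92191357] [-0.08206905  0.00091378] -0.056518364757162126
clock 17.1417
```

View pics/c6.png

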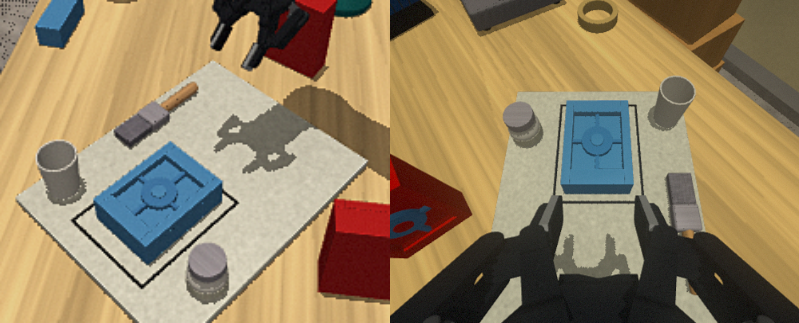

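```bash
python3 -c "
from cell import bot
bot.close_job();print(bot.read_clock())"
```

```text
the job is handed in; nothing more can be done
the job is handed in; nothing more can be done
```

The blue pattern now lies on its smooth back, rimmed front up and wholly inside the outline. I handed the job in at about 17 s.

- **Slide:** I leaned the hand back about 42° and pushed low on the foot rim with both fingertips. The pattern stayed upright and slid about 71 mm. That put its foot edge about 11 mm past the middle of the near line. The push also took out a 9.5 mm sideways offset.
- **Tip:** I pushed high on the top rim, and the pattern tipped and fell by itself. The foot crept about 2 mm. Forces read between moves during both pushes stayed at about 1 N, and the 8–10 N stop limits never tripped.
- **Final position:** The last side-camera fit has the pattern from -82 to +68 mm along the outline (lines at ±95). It is 1 mm off centre sideways and turned less than 0.1°.
- **Bystanders:** The jar, cup and brush look unmoved in the last pictures. I compared them by eye only, without measuring.

**Disagreement between cameras:** the side and top cameras differed by 3–4 mm in absolute position, in line with the stated calibration. Relative to the outline they agreed within 1 mm in place, but differed by about 2° on the pattern's starting angle. The final position comes from the side camera alone.

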